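# Cure a cast robot-car chassis under the lamp

## Robot

A 6-joint arm with a two-finger parallel gripper is mounted at the origin on the work surface. World frame = base frame: x ahead of the robot, y to its left, z up, the work surface at z = 0. Lengths are in m, angles in rad, forces in N, time in s.
With the tool pointing down it reaches from about 0.275 to 0.825 m from the base axis. Payload 4.9 kg.
Tool frame: the origin (TCP) lies between the finger pads; the fingertips stand 11 mm ahead of it and the grasp point (between the pads) lies 8 mm behind it; z points along the fingers, y is the line along which they close (so a half turn about z gives the same grasp; the last joint's range is limited). The gripper opens to 85 mm and grips with 20 to 120 N. Pads are 22 mm wide; open, the fingers measure 114 mm over their backs; the gripper's body (76 mm by 85 mm) begins 54 mm behind the grasp point. The pads swing forward as they close: fully open they stand 13 mm farther back than shut.
Start: joints at [-1.272, 0.326, -0.193, 1.052, 0, 1.437], TCP at [0.231, -0.499, 0.242] pointing down, gripper open.
Joint ranges: [-2.65, 2.65], [-0.97, 1.79], [-1.3, 1.35], [-1.93, 2.1], [-1.47, 1.37], [-3.14, 3.14]. Speed limits (rad/s): [2.57, 2.57, 3.14, 3.14, 3.14, 3.14].

## Interface

Orientations are given as a unit quaternion [x, y, z, w].
In Python, from rig import r gives the robot as it stands. Calls block until the motion is done:
- r.goto(position, orientation): joint-space move of the TCP to a pose.
- r.servo_line(position, attitude=None, max_speed=0.15, threshold=None): straight line of the TCP; attitude=None keeps the orientation; max_speed is the mean speed in m/s. With threshold (N) it stops when the force on the tool has changed by that much, and returns True; else False.
- r.move_joints(angles): joint-space move.
- r.move_gripper(opening): opening from 0.0 (shut) to 1.0 (fully open); the grip force is fixed at half the most; returns when the fingers have stopped.
- r.sleep(seconds).
- r.inverse_kinematics(position, orientation): joint angles nearest the present ones, or None.
- r.read_state(): the state.
- r.snapshot(name): name is "scene" or "top"; returns a dict with "img" (384x512x3 uint8, red, green, blue), "fovy" (degrees; the focal length in pixels is half the picture's height over the tangent of half this angle, whatever the lens; pixels are square), "cx", "cy" (the principal point, pixels), "R" (3x3) and "t" (3): a world point X has camera coordinates R X + t. Camera axes: x right, y down, z forward; pixel columns grow to the right and rows downward; lengths in m; the calibration is good to about 2 mm. A picture is of the moment at which its call begins. There is no depth.
A pose or a line that the arm cannot do raises r.Unreachable and nothing moves.
- r.hand_in(): hands the job in; it is judged then, once.
Trained networks look in the newest picture that a camera, given by its name, has taken for a name from the list of things; names that differ only in an ending like _2 or _b are one class to them, and where a whole thing is asked for, a point or a joint stands for the part that bears it (a point fixed in the world has none). Each returns a list of dicts, best first, with "conf" (0 to 1); they miss things now and then, are a little off and sometimes report something else, mostly with a low value. They report only what shows in the picture. A call takes as long as a camera call. They do not tell look-alikes from the thing itself.
- r.cut_out(name, camera): "pixels" (384x512 bool, what is visible of it) and "bbox" ([left, top, right, bottom] in pixels, round what is visible of it).
- r.place_of(name, camera): "position" ([column, row] in pixels: a listed point, or the origin of a listed thing).
The state is a dict: "time": time; "qpos": joint angles; "dq": joint speeds; "effort": joint torques, N m; "tcp_pos": TCP position; "tool_rot": TCP orientation; "wrist_force": force on the tool from outside, world axes, zero at the start; "ft_torque": the same for the moment, N m; "grip_width": opening from 0.0 (shut) to 1.0 (fully open); "grip_force": force on a finger pad.
Only numpy, scipy, OpenCV 4.12 (cv2) and the standard library are available. Lean on these libraries where they do the work, as an engineer would, in place of code of your own. Each camera call takes 0.05 s, during which the arm holds its last target. There are 200 camera calls.

## Task

Lift the red cast chassis out of its open mould and lay it in the tray under the curing lamp, its tub lying flat inside the tray's low rim and its tail bar sticking out of the front, and let go of it. Then swing the lamp's dimmer lever until its pointer lines up with the green index tab, and let go. Leave the phone and the screwdriver where they are.

Things in the scene. Friction and masses are not known exactly. Their poses are not given: they have to be found in the camera images.
- chassis: Red cast resin chassis, 110 g: an open tub 100 long (x) x 50 wide (y) x 18 high, 6 mm walls, 8 mm floor, with a tail bar 80 long, 24 wide, 10 thick on the middle of its -x end, 8 to 18 mm above the underside (tail end at x = -130 mm). Origin: centre of the tub's underside; z up. In the mould its top is flush, so it can only be gripped by the tub's long sides, in the finger slots at x = 0.
- tail_end (a point): Middle of the chassis tail's end face, 13 mm above the chassis underside; same axes as the chassis.
- mould: Fixed open aluminium mould, 210 (x) x 126 (y) x 30 high; cavity floor 12 mm up, 2 mm clearance round the part. Origin: centre of its underside; the tub's centre lies at x = +40 mm, the tail's channel towards -x. A finger slot each side of the tub's middle (x = 16 to 64 mm, |y| = 27 to 63, open to the side), floor 12 mm up.
- tray (a point): Centre of the white tray's floor, 4 mm above the bench; front towards -x, z up. Inside 120 (x) x 72 (y), steel rim 4 mm high, 4 wide all round. Over it a fixed grey lamp hood: x = -55 to +90 mm, |y| to 70, 61.5 to 96.5 mm above the tray floor, on two rear posts (x = 72 to 86, |y| = 50 to 64). The bench in front is free for putting things down.
- lamp: The curing lamp as a whole (tray, posts and hood, fixed). Origin on the bench, straight below point tray, same axes.
- console: Fixed white dimmer box, 180 (x) x 190 (y) x 45 high. Origin: centre of its underside. The lever's vertical hinge stands at x = +55 mm, y = 0; the lever sweeps over the front half.
- dimmer (a joint): Angle of the dimmer lever about its vertical hinge, 0 to 1.6 rad, growing counter-clockwise seen from above; at 0.8 it points to the console's -x. Stays where left (about 3 N at the knob). Steel arm, pointer tip 120 mm from the hinge, arm top 68 mm above the bench. Lined up when equal to joint index.
- dimmer_knob (a point): Middle of the lever's black upright round knob, 26 mm diameter, 68 to 110 mm above the bench (this point at 91 mm), 95 mm from the hinge. Its x axis points outwards along the lever.
- index (a joint): Angle of the green index tab about the same hinge, same zero and sense as joint dimmer. It is fixed during a run.
- index_tab (a point): Top of the green index tab, 18 x 12 x 6 mm, flat on the console top, 131 mm from the hinge. Its x axis points outwards from the hinge.
- phone: Black phone lying flat, 152 (x) x 74 x 8 mm; bystander.
- screwdriver: Yellow screwdriver, 180 mm long, lying along its x; bystander.
Not all that is in view belongs to the job. There is more than one size of the chassis; the job needs the smallest.

How it is judged:
By the outcome, as a careful person would: the job done as asked, in the order asked, and still so for the second after the job is handed in, with the robot touching nothing.
It also fails if it takes over 67 s, if anything falls off the work surface, if the arm or the gripper's body presses on something with over 40 N, if the wrist force passes 120 N, or if a joint passes its speed limit or range.

## Working session

There is one attempt and no reset: what is moved stays moved. The work goes in short steps, each a Python script; the robot and the scene stay as the last script left them, time stands still between calls to the robot, and variables do not carry over. Pictures are saved under pics/ and viewed, at most 10 in all, crops included, and the job is handed in when it is done.

```bash
ls; mkdir -p pics; cat > h.py <<'E'
from rig import r
import numpy as np, cv2
def snap(n):
    s=r.snapshot(n); s['R']=np.array(s['R']);s['t']=np.array(s['t'])
    s['f']=192/np.tan(np.radians(s['fovy'])/2); return s
def proj(s,X):
    c=s['R']@np.asarray(X,float)+s['t']; return np.array([s['f']*c[0]/c[2]+s['cx'],s['f']*c[1]/c[2]+s['cy']])
def onplane(s,p,z):
    d=s['R'].T@np.array([(p[0]-s['cx'])/s['f'],(p[1]-s['cy'])/s['f'],1]); o=-s['R'].T@s['t']
    return o+d*(z-o[2])/d[2]
def save(img,n): cv2.imwrite('pics/'+n,cv2.cvtColor(np.ascontiguousarray(img),cv2.COLOR_RGB2BGR))
E
python3 - <<'E'
from h import *
np.set_printoptions(precision=4,suppress=True)
a=snap('scene');b=snap('top')
save(cv2.resize(np.vstack([a['img'],b['img']]),None,fx=.78,fy=.78),'a.png')
Z=dict(chassis=.012,tail_end=.025,mould=0,tray=.004,lamp=0,console=0,dimmer_knob=.091,index_tab=.051,phone=0,screwdriver=.0)
for s,n in ((a,'scene'),(b,'top')):
  print(n,s['fovy'],-s['R'].T@s['t'])
  for k,z in Z.items():
    for d in r.place_of(k,n)[:4]:
      print(k,round(d['conf'],2),np.round(d['position']),onplane(s,d['position'],z)[:2])
E
```

```text
pics
scene 43.54729297039561 [1.4623 0.5798 0.8117]
chassis 0.98 [318. 259.] [0.5756 0.3279]
chassis 0.95 [431. 277.] [0.5255 0.5927]
chassis 0.87 [376. 206.] [0.2868 0.4073]
tail_end 0.97 [412. 182.] [0.1333 0.4794]
tail_end 0.62 [320. 225.] [0.4564 0.2928]
tail_end 0.55 [442. 329.] [0.6917 0.6381]
mould 0.58 [316. 257.] [0.5551 0.3177]
tray 0.74 [182. 255.] [0.694  0.0037]
lamp 0.68 [181. 256.] [0.6967 0.0008]
console 0.68 [124. 198.] [ 0.5361 -0.3038]
dimmer_knob 0.9 [138. 177.] [ 0.5363 -0.2363]
phone 0.95 [191. 174.] [ 0.3355 -0.188 ]
screwdriver 0.59 [296. 201.] [0.3421 0.1806]
screwdriver 0.44 [126. 198.] [ 0.5358 -0.2979]
top 51.43309634281239 [0.4002 0.1093 1.1666]
chassis 0.97 [ 97. 181.] [0.5059 0.5916]
chassis 0.9 [189. 157.] [0.5814 0.3244]
chassis 0.9 [161. 264.] [0.2708 0.3976]
tail_end 0.83 [ 83. 125.] [0.6687 0.6337]
tail_end 0.81 [202. 198.] [0.4613 0.2835]
tail_end 0.78 [133. 318.] [0.12   0.4693]
tail_end 0.53 [401. 173.] [ 0.5387 -0.2884]
mould 0.92 [193. 166.] [0.5546 0.3144]
tray 0.69 [301. 120.] [ 0.6968 -0.0035]
lamp 0.7 [302. 121.] [ 0.6934 -0.0072]
lamp 0.58 [393. 169.] [ 0.5524 -0.2742]
console 0.6 [402. 170.] [ 0.5517 -0.2993]
console 0.31 [192. 153.] [0.5938 0.3192]
dimmer_knob 0.71 [391. 169.] [ 0.5415 -0.2389]
index_tab 0.53 [408. 196.] [ 0.4699 -0.2972]
phone 0.96 [364. 241.] [ 0.3431 -0.1859]
screwdriver 0.8 [236. 238.] [0.3472 0.1841]
screwdriver 0.69 [391. 170.] [ 0.549  -0.2677]
```

View pics/a.png

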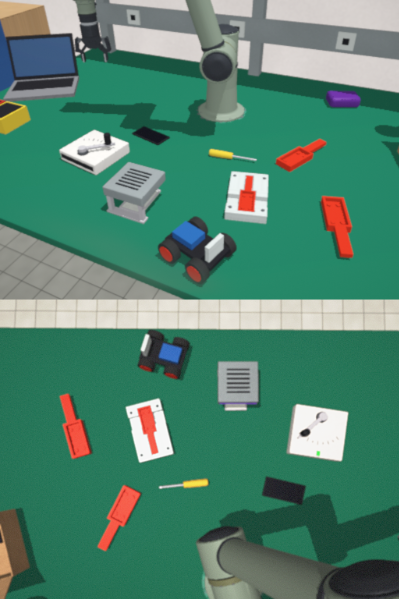

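The three red chassis in the top picture are at (189,157) in the mould, (97,181), and (161,264). Origin to tail end is about 127 mm on the one in the mould, against about 167 mm on the other two. The mould one therefore fits the 130 mm description and is the smallest. I'll confirm that in a crop and refine the poses.

```bash
python3 - <<'E'
from h import *
np.set_printoptions(precision=4,suppress=True)
S={n:snap(n) for n in('scene','top')}
def crop(s,c,h,k): 
    x,y=c; return cv2.resize(s['img'][y-h:y+h,x-h:x+h],(k,k),interpolation=cv2.INTER_CUBIC)
a,b=S['scene'],S['top']
save(np.vstack([np.hstack([crop(b,(192,165),45,300),crop(b,(405,170),45,300)]),np.hstack([crop(a,(172,245),50,300),crop(a,(120,190),50,300)])]),'b.png')
for n,s in S.items():
  for k,z in(('mould',.03),('chassis',.03),('lamp',.1005),('console',.045),('index_tab',.051),('phone',.008)):
    for d in r.cut_out(k,n)[:3]:
      m=d['pixels'].astype(np.uint8); c=max(cv2.findContours(m,0,cv2.CHAIN_APPROX_NONE)[0],key=len)[:,0]
      P=np.array([onplane(s,p,z)[:2] for p in c])*1000
      (cc,wh,an)=cv2.minAreaRect(P.astype(np.float32)); print(n,k,round(d['conf'],2),d['bbox'],np.array(cc),np.array(wh),round(an,1))
E
```

```text
scene mould 0.65 [286.1, 222.7, 342.1, 287.2] [562.8176 321.0905] [244.7824 127.306 ] 16.2
scene chassis 0.97 [413.2, 251.2, 451.9, 328.4] [576.4901 602.0745] [251.9805  74.5597] 16.5
scene chassis 0.76 [307.2, 220.5, 329.1, 271.2] [550.2869 315.4225] [180.9947  51.6427] 18.0
scene chassis 0.71 [353.8, 180.5, 419.5, 217.0] [248.7806 433.897 ] [ 85.1365 265.8347] 64.3
scene lamp 0.96 [132.1, 205.8, 211.3, 287.0] [756.2663  28.1095] [233.8669 195.8378] 2.1
scene console 0.9 [77.6, 165.0, 167.0, 224.4] [ 560.307  -277.1028] [240.1608 227.1486] 80.7
scene phone 0.81 [171.6, 164.6, 215.2, 188.5] [ 335.2585 -175.3345] [162.0639  79.9795] 78.6
top mould 0.88 [160.2, 127.3, 219.6, 211.4] [547.2028 313.0333] [214.4127 131.2943] 15.3
top chassis 0.93 [126.4, 241.2, 178.4, 320.6] [224.4572 421.6442] [ 71.1367 239.6648] 64.7
top chassis 0.85 [74.9, 118.8, 119.9, 205.4] [561.1193 595.2882] [243.859   75.5572] 17.2
top chassis 0.68 [177.7, 134.7, 203.9, 198.2] [547.7521 312.7412] [184.0471  55.037 ] 15.9
top lamp 0.97 [281.3, 80.1, 329.6, 139.8] [697.7939  -3.0186] [168.5201 139.0616] 0.5
top console 0.56 [366.0, 132.3, 442.4, 207.0] [ 544.1658 -297.2611] [203.4083 185.9041] 81.6
top console 0.41 [382.1, 145.6, 417.7, 178.5] [ 567.6293 -280.2226] [ 29.9891 136.0376] 42.9
top phone 0.89 [338.3, 228.3, 391.1, 264.2] [ 332.5609 -184.4016] [151.4001  74.1601] 77.8
```

View pics/b.png

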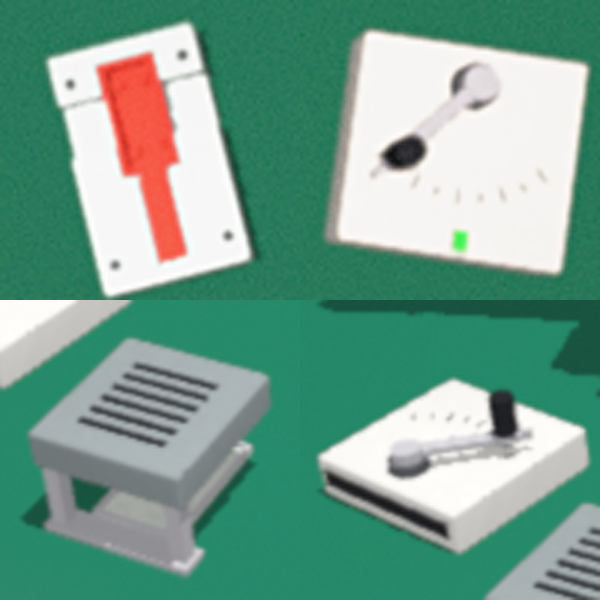

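The crop shows the smallest chassis in the mould, with its tail towards the image bottom (world -x). Its top measures about 180 x 52 mm, which matches. The lamp's posts face the scene camera, so its front is towards the robot. The green tab is on the console's front edge, and the lever points to the lower left. Next I fit the poses to the masks in both views.

```bash
cat >> h.py <<'E'
from scipy.optimize import minimize
def box(x0,x1,y0,y1,z0,z1): return np.array([[x,y,z] for x in(x0,x1) for y in(y0,y1) for z in(z0,z1)],float)/1000
def render(s,parts,p,z=0,k=4):
    c,q=np.cos(p[2]),np.sin(p[2]); m=np.zeros((384*k,512*k),np.uint8)
    for B in parts:
        W=np.c_[c*B[:,0]-q*B[:,1]+p[0],q*B[:,0]+c*B[:,1]+p[1],B[:,2]+z]
        P=np.array([proj(s,w) for w in W]); P=(P+.5)*k-.5
        cv2.fillConvexPoly(m,cv2.convexHull(np.round(P*16).astype(np.int32)),255,shift=4)
    return cv2.resize(m,(512,384),interpolation=cv2.INTER_AREA)/255.
def fit(views,parts,p0,z=0):
    f=lambda u:sum(np.abs(render(s,parts,[u[0]/100,u[1]/100,u[2]/10],z)-m).sum() for s,m in views)
    u0=np.array([p0[0]*100,p0[1]*100,p0[2]*10])
    o=minimize(f,u0,method='Nelder-Mead',options=dict(initial_simplex=u0+np.vstack([np.zeros(3),np.diag([.8,.8,.6])]),xatol=.005,fatol=.2,maxiter=150))
    return np.array([o.x[0]/100,o.x[1]/100,o.x[2]/10]),o.fun,sum(m.sum() for _,m in views)
CH=[box(-50,50,-25,25,18,18),box(-130,-50,-12,12,18,18)]
LAMP=[box(-55,90,-70,70,65.5,100.5),box(-64,64,-40,40,0,8),box(72,86,50,64,0,66),box(72,86,-64,-50,0,66)]
CON=[box(-90,90,-95,95,0,45)]
def red(s,c,h):
    i=s['img'].astype(int); m=((i[...,0]>140)&(i[...,1]<130)&(i[...,0]-i[...,1]>80)).astype(float)
    w=np.zeros_like(m); w[c[1]-h:c[1]+h,c[0]-h:c[0]+h]=1; return m*w
E
python3 - <<'E'
from h import *
np.set_printoptions(precision=4,suppress=True)
a,b=snap('scene'),snap('top')
ra,rb=red(a,(317,247),38),red(b,(190,166),40)
for v in([(a,ra)],[(b,rb)],[(a,ra),(b,rb)]): print('ch',fit(v,CH,[.58,.325,.28],.012))
best=lambda k,n:(lambda L:max(L,key=lambda d:d['pixels'].sum())['pixels'].astype(float))(r.cut_out(k,n))
la,lb=best('lamp','scene'),best('lamp','top')
for v in([(a,la)],[(b,lb)],[(a,la),(b,lb)]): print('lamp',fit(v,LAMP,[.695,-.003,0]))
ca,cb=best('console','scene'),best('console','top')
for v in([(b,cb)],[(a,ca),(b,cb)]): print('con',fit(v,CON,[.548,-.3,-.14]))
g=b['img'].astype(int); m=(g[...,1]>170)&(g[...,0]<150)&(g[...,2]<150); y,x=np.nonzero(m); print('tab',x.mean(),y.mean(),m.sum(),onplane(b,(x.mean(),y.mean()),.051))
E
```

```text
ch (array([0.5878, 0.3269, 0.2587]), np.float64(59.85490196078432), np.float64(684.0))
ch (array([0.5872, 0.3243, 0.2546]), np.float64(81.36078431372547), np.float64(773.0))
ch (array([0.5879, 0.3256, 0.2589]), np.float64(170.00392156862745), np.float64(1457.0))
lamp (array([ 0.6973, -0.0013,  0.0151]), np.float64(436.3764705882353), np.float64(4037.0))
lamp (array([ 0.6962, -0.0035,  0.0087]), np.float64(119.97647058823529), np.float64(2990.0))
lamp (array([ 0.696 , -0.0029,  0.0087]), np.float64(592.3490196078432), np.float64(7027.0))
con (array([ 0.5449, -0.303 , -0.1418]), np.float64(122.10196078431373), np.float64(4548.0))
con (array([ 0.5446, -0.3025, -0.1442]), np.float64(274.8588235294118), np.float64(7685.0))
tab 376.9583333333333 230.04166666666666 24 [ 0.3753 -0.2105  0.051 ]
```

```bash
cat >> h.py <<'E'
from scipy.spatial.transform import Rotation as Ro
def down(yaw):  # tool z down, tool y along +-(-sin,cos); pick the half turn with smaller joint 6
    best=None
    for y in(yaw,yaw+np.pi):
        q=(Ro.from_euler('z',y)*Ro.from_euler('x',np.pi)).as_quat(); yield q
def pick(pos,yaw):
    c=[(abs(j[5]),q) for q in down(yaw) for j in [r.inverse_kinematics(pos,q)] if j is not None]
    return min(c,key=lambda t:t[0])[1]
def st(): 
    s=r.read_state(); return 't %.1f tcp %s F %s grip %.3f/%.1f'%(s['time'],np.round(s['tcp_pos'],4),np.round(s['wrist_force'],1),s['grip_width'],s['grip_force'])
E
python3 - <<'E'
from h import *
x,y,w=.5875,.3256,.257
q=pick([x,y,.16],w)
print(r.inverse_kinematics([x,y,.16],q))
r.goto([x,y,.12],q); print(st())
r.move_gripper(.76); print(st())
r.servo_line([x,y,.045]); 
print(r.servo_line([x,y,.016],max_speed=.03,threshold=6)); print(st())
E
```

```text
[0.39627751 0.60863235 0.04452439 1.00668836 0.         0.13927751]
t 5.3 tcp [0.5881 0.3247 0.1202] F [0.1 0.3 0.4] grip 1.001/0.0
t 5.6 tcp [0.5876 0.3254 0.12  ] F [ 0.7  0.3 -0.7] grip 0.759/0.0
True
t 7.2 tcp [0.5871 0.3254 0.0168] F [-1.4 -0.5  4.4] grip 0.761/2.1
```

```bash
python3 - <<'E'
from h import *
x,y,w=.5875,.3256,.257
r.servo_line([x,y,.0225],max_speed=.05); r.move_gripper(0.); print(st())
r.servo_line([x,y,.07],max_speed=.06); print(st())
r.servo_line([x,y,.16],max_speed=.15); r.sleep(.2); print(st())
s=snap('scene'); save(cv2.resize(s['img'][130:330,200:460],(780,600)),'c.png')
E
```

```text
t 7.7 tcp [0.5876 0.326  0.0227] F [-1.4  1.3  2. ] grip 0.570/64.5
t 8.7 tcp [0.5872 0.3254 0.0697] F [-0.4  0.5 -0.9] grip 0.568/64.0
t 9.6 tcp [0.5867 0.3253 0.1585] F [ 0.1 -0.5 -1.3] grip 0.568/64.0
```

View pics/c.png

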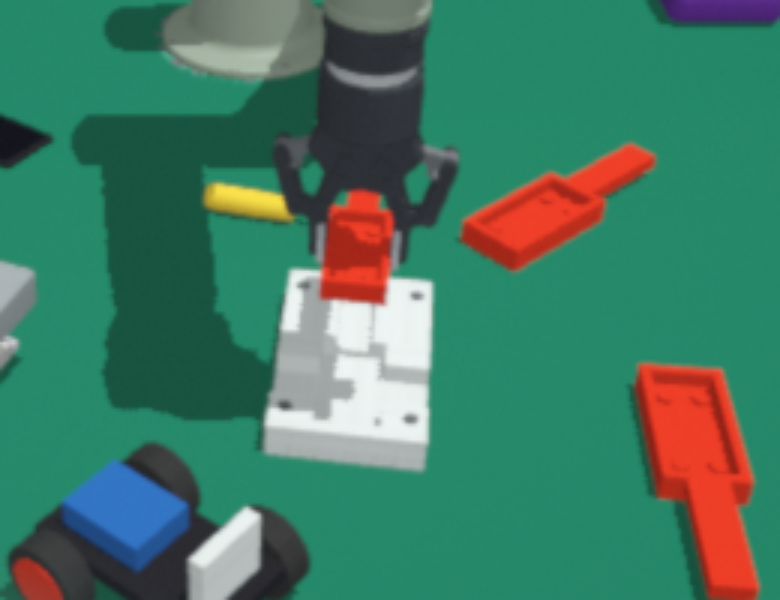

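The picture shows the chassis held clear of the empty mould, in line with the fingers. Next I set it down on the bench in front of the lamp.

```bash
python3 - <<'E'
from h import *
x,y,w=.49,-.003,.0087
q=pick([x,y,.12],w)
print(r.inverse_kinematics([x,y,.12],q))
r.goto([x,y,.12],q); r.servo_line([x,y,.03],max_speed=.12)
print(r.servo_line([x,y,.0095],max_speed=.03,threshold=5)); print(st())
r.move_gripper(.76); r.servo_line([x,y,.06]); 
x2=x-.115
r.goto([x2-.02,y,.16],q); print(st())
a,b=snap('scene'),snap('top')
save(np.hstack([cv2.resize(a['img'][150:290,130:320],(570,420))]),'d.png')
print(fit([(a,red(a,(230,220),60))],CH,[x,y,w]))
print(fit([(b,red(b,(290,190),70))],CH,[x,y,w]))
E
```

```text
[-0.15689422  0.34142294 -0.51964425  0.70972914  0.         -0.16559422]
True
t 12.5 tcp [ 0.4897 -0.003   0.0107] F [-0.5 -0.2  4.5] grip 0.572/64.6
t 14.0 tcp [ 0.3559 -0.0032  0.1596] F [-0.6  0.1  0.1] grip 0.758/0.0
(array([0.49475053, 0.00081617, 0.02746712]), np.float64(122.32156862745097), np.float64(605.0))
(array([ 0.49001547, -0.00421522,  0.0111133 ]), np.float64(106.27843137254902), np.float64(855.0))
```

View pics/d.png

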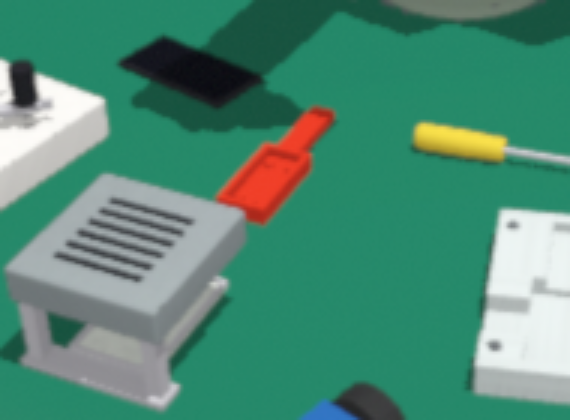

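```bash
python3 - <<'E'
from h import *
x,y,w=.375,-.0045,.01
q=pick([x,y,.12],w)
r.move_gripper(.5); r.goto([x,y,.06],q)
print(r.servo_line([x,y,.0135],max_speed=.04,threshold=5)); print(st())
r.move_gripper(0.); print(st())
r.servo_line([x,y,.037],max_speed=.05); r.sleep(.2); print(st())
r.servo_line([.46,y,.037]); r.sleep(.2)
a,b=snap('scene'),snap('top')
save(np.hstack([cv2.resize(a['img'][170:290,130:260],(520,480)),cv2.resize(b['img'][90:250,250:340],(270,480))]),'e.png')
E
```

```text
False
t 16.2 tcp [ 0.3752 -0.0045  0.0137] F [ 0.2  0.1 -1. ] grip 0.499/0.0
t 16.5 tcp [ 0.3752 -0.0045  0.0137] F [1.3 0.4 1.2] grip 0.261/59.8
t 17.4 tcp [ 0.3747 -0.0045  0.0368] F [-0.3 -0.1 -2. ] grip 0.269/59.5
```

View pics/e.png

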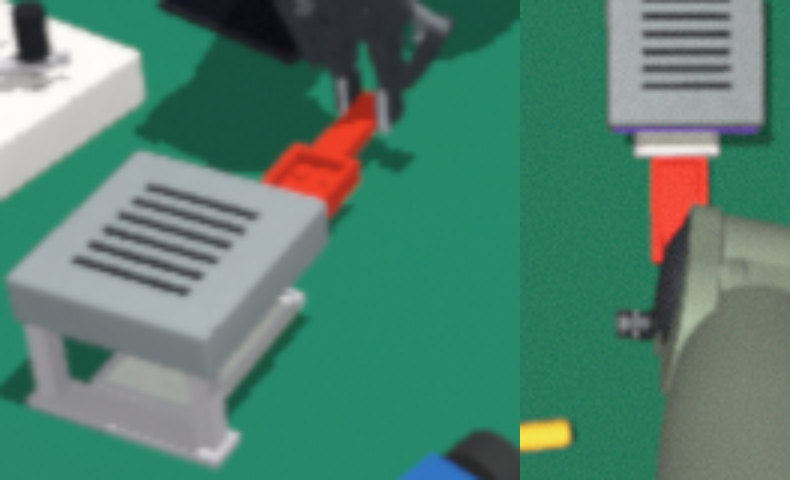

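```bash
cat > p.py <<'E'
from h import *
def pitchfit(s,gx,gy,uz,c=(212,215),win=(slice(190,240),slice(180,222))):
    T=[box(-50,50,-25,25,0,18),box(-130,-50,-12,12,8,18)]
    m=red(s,c,60)
    # hood/lamp occlusion mask
    occ=render(s,LAMP,[.6963,-.003,.009])
    best=[]
    for p in np.arange(-.05,.40,.025):
        c_,q=np.cos(p),np.sin(p); P=[]
        for B in T:
            d=B-np.array([-.115,0,.013]); P.append(np.c_[c_*d[:,0]+q*d[:,2]-0,d[:,1],-q*d[:,0]+c_*d[:,2]+.013])
        e=np.inf
        for dx in(-.004,0,.004):
          for dy in(-.004,0,.004):
            R=render(s,P,[gx+dx,gy+dy,.01],uz)*(1-occ)
            e=min(e,np.abs(R-m)[win].sum())
        best.append((round(e,1),round(p,3)))
    return sorted(best)[:4]
E
python3 - <<'E'
from p import *
a=snap('scene'); m=red(a,(212,215),60); y,x=np.nonzero(m); print(x.min(),x.max(),y.min(),y.max())
print(pitchfit(a,.46,-.0045,.0235))
E
```

```text
196 223 194 223
[(np.float64(33.1), np.float64(0.0)), (np.float64(36.1), np.float64(-0.025)), (np.float64(38.9), np.float64(-0.05)), (np.float64(42.0), np.float64(0.025))]
```

The picture shows the chassis held by its tail, and the fit puts it level (pitch about 0) and in line with the tray. Next I slide it in and lower it.

```bash
python3 - <<'E'
from h import *
y=-.004; X=.6963-.115
r.servo_line([X,y,.037],max_speed=.1); print(st())
print(r.servo_line([X,y,.015],max_speed=.025,threshold=4)); r.sleep(.1); print(st())
a,b=snap('scene'),snap('top')
save(np.hstack([cv2.resize(a['img'][190:300,120:250],(520,440)),cv2.resize(b['img'][80:190,260:330],(280,440))]),'f.png')
E
```

```text
t 19.8 tcp [ 0.5805 -0.0039  0.0368] F [ 0.2  0.4 -0.9] grip 0.260/59.5
True
t 20.6 tcp [ 0.5809 -0.0039  0.017 ] F [ 0.4 -0.   4.5] grip 0.261/60.3
```

View pics/f.png

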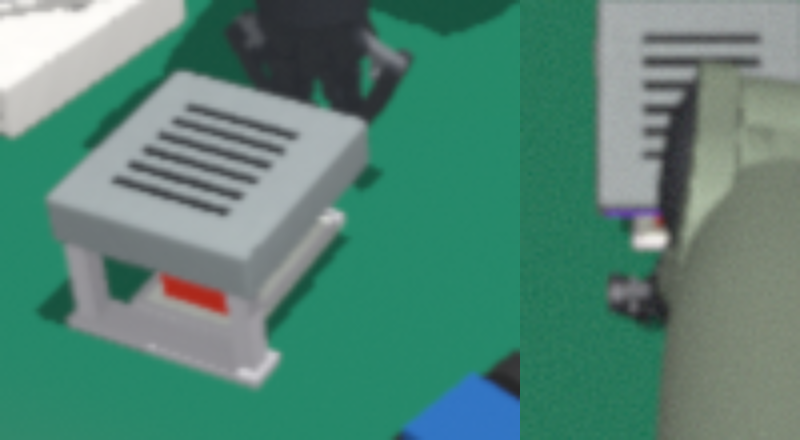

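The tub shows red inside the tray under the hood, at (160–230, 270–310) in the crop. Contact came at TCP z 17 mm, which is exactly where the tray floor should be. I release it and back off.

```bash
python3 - <<'E'
from h import *
np.set_printoptions(precision=4,suppress=True)
X,y=.581,-.004
r.move_gripper(.45); r.servo_line([X,y,.07],max_speed=.1); r.servo_line([.46,y,.2],max_speed=.25); print(st())
q=pick([.42,.22,.25],0.0); r.goto([.42,.22,.25],q)
a,b=snap('scene'),snap('top')
occ=1
m=red(b,(301,140),35); ys,xs=np.nonzero(m); print('tail px',xs.min(),xs.max(),ys.min(),ys.max(), 'tail end at',onplane(b,((xs.min()+xs.max())/2,ys.max()+.5),.022), proj(b,[.6963-.13,-.004,.022]))
g=b['img'].astype(int); mm=((g[...,1]>150)&(g[...,1]-g[...,0]>70)&(g[...,1]-g[...,2]>70)); mm[:, :395]=0; mm[:,425:]=0; mm[:180]=0; mm[210:]=0
w=(g[...,1]-np.maximum(g[...,0],g[...,2]))*mm; yy,xx=np.nonzero(mm); p=(np.average(xx,weights=w[mm]),np.average(yy,weights=w[mm])); print('tab',p,mm.sum(),onplane(b,p,.051))
for n,s in(('scene',a),('top',b)):
  for k,z in(('dimmer_knob',.091),('index_tab',.051),('tray',.004),('console',0)):
    for d in r.place_of(k,n)[:2]: print(n,k,round(d['conf'],2),np.round(d['position'],1),onplane(s,d['position'],z)[:2])
C=np.array([.5447,-.3028]);th=-.143
H=C+.055*np.array([np.cos(th),np.sin(th)]); print('hinge',H,proj(b,[*H,.068]),proj(a,[*H,.068]))
save(np.hstack([cv2.resize(b['img'][120:220,355:455],(400,400),interpolation=3),cv2.resize(a['img'][150:230,75:175],(400,320),interpolation=3)[:400] if 0 else cv2.resize(b['img'][80:180,250:350],(400,400),interpolation=3)]),'g.png')
E
```

```text
t 22.6 tcp [ 0.4603 -0.004   0.1993] F [-0.8 -0.3  0.1] grip 0.449/0.0
tail px 295 310 134 163 tail end at [ 0.5635 -0.0058  0.022 ] [301.8665 162.5349]
tab (np.float64(407.53958409339657), np.float64(196.74571324334184)) 22 [ 0.469  -0.2965  0.051 ]
scene dimmer_knob 0.95 [136.  175.6] [ 0.5327 -0.2446]
scene tray 0.89 [179.1 251.3] [ 0.6851 -0.011 ]
scene console 0.67 [125.  198.2] [ 0.5375 -0.2989]
top dimmer_knob 0.83 [393.5 170.9] [ 0.5361 -0.245 ]
top index_tab 0.45 [407.5 196.1] [ 0.4708 -0.2964]
top tray 0.81 [299.1 119.5] [0.6971 0.003 ]
top tray 0.56 [402.9 171.2] [ 0.5466 -0.3011]
top console 0.87 [402.7 172. ] [ 0.5447 -0.3019]
top console 0.41 [301.4 162.3] [ 0.5702 -0.0048]
hinge [ 0.5991 -0.3106] [414.2612 149.5882] [104.4014 188.6399]
```

View pics/g.png

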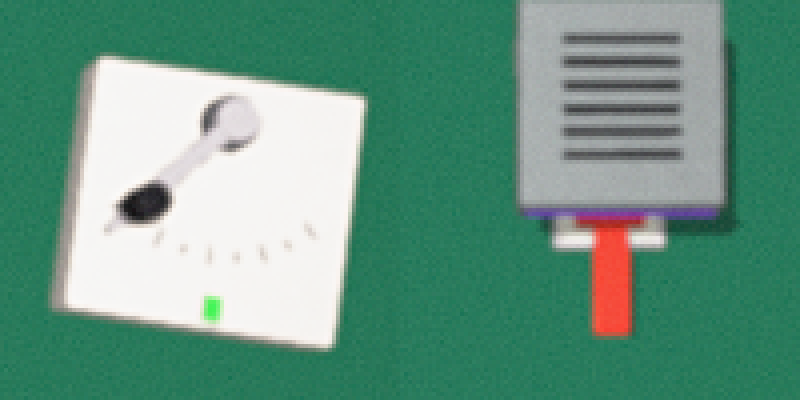

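The left half shows the lever pointing lower-left, with the knob at crop (145,203), the hinge cap at (235,120) and the tab at (211,309). The right half shows the chassis straight in the tray, with its tail out of the front, ending at crop (612,335). Now the lever: I cage the knob, swing it, centre it by closing the fingers, and release.

```bash
cat > lev.py <<'E'
from h import *
H=np.array([.5991,-.3106]); PHI=3.0337
def kp(phi,z=.086): return [H[0]+.095*np.cos(phi),H[1]+.095*np.sin(phi),z]
def look(b):
    g=b['img'].astype(int); m=(g.max(2)<70); w=np.zeros_like(m); w[135:205,372:430]=1; m&=w
    y,x=np.nonzero(m); k=onplane(b,(x.mean(),y.mean()),.092)[:2]-H
    return np.arctan2(k[1],k[0])%(2*np.pi),np.hypot(*k),m.sum()
E
python3 - <<'E'
from lev import *
b=snap('top'); p0,rad,n=look(b); print(p0,rad,n)
q=[None]
c=[(max(abs(j[5]) for j in J),k) for k in(0,np.pi) for J in [[r.inverse_kinematics(kp(f,.1),list(down(f+k))[0]) for f in(p0,PHI)]] if all(j is not None for j in J)]
off=min(c)[1]; Q=lambda f:list(down(f+off))[0]; print(c)
assert abs(p0-2.3)<.15
r.move_gripper(.62); r.goto(kp(p0,.17),Q(p0))
print(r.servo_line(kp(p0),max_speed=.06,threshold=5)); print(st())
r.move_gripper(.42); print(st())
for f in np.linspace(p0,PHI,6)[1:]: r.servo_line(kp(f),Q(f),max_speed=.08); print(st())
r.move_gripper(0.); r.sleep(.2); print(st())
t=np.array(r.read_state()['tcp_pos'])[:2]-H; print('angle',np.arctan2(t[1],t[0])%(2*np.pi))
r.move_gripper(.5); r.servo_line(kp(PHI,.18),max_speed=.12); print(st())
r.goto([.42,.1,.25],pick([.42,.1,.25],0.))
b=snap('top'); print(look(b)); a=snap('scene')
save(np.hstack([cv2.resize(b['img'][130:210,365:445],(400,400),interpolation=3),cv2.resize(a['img'][150:230,90:170],(400,400),interpolation=3)]),'i.png')
E
```

```text
2.276233289440743 0.09547515428254817 64
[(np.float64(0.5546455758765116), 0), (np.float64(2.819007857020874), 3.141592653589793)]
False
t 27.6 tcp [ 0.5378 -0.2385  0.0864] F [-0.4  0.4 -0.2] grip 0.620/0.0
t 27.9 tcp [ 0.5376 -0.2383  0.0862] F [0.5 0.4 0.6] grip 0.419/0.0
t 28.3 tcp [ 0.5272 -0.2485  0.0861] F [-0.6  0.3 -0.7] grip 0.416/0.0
t 28.6 tcp [ 0.5187 -0.2599  0.086 ] F [-0.1  0.2 -0.1] grip 0.422/0.0
t 28.9 tcp [ 0.512  -0.2725  0.086 ] F [-0.1  1.1 -0.1] grip 0.420/0.0
t 29.3 tcp [ 0.5072 -0.2861  0.0859] F [ 0.8  0.7 -0. ] grip 0.419/0.0
t 29.6 tcp [ 0.5046 -0.3002  0.0859] F [0.4 0.  0.3] grip 0.419/0.0
t 30.1 tcp [ 0.5046 -0.2998  0.0862] F [-1.3  4.1  5.8] grip 0.290/58.8
angle 3.027423376017487
t 31.3 tcp [ 0.5042 -0.3001  0.1793] F [ 0.1  0.8 -0.2] grip 0.502/0.0
(np.float64(3.025925218058944), np.float64(0.0947396574427928), np.int64(76))
```

View pics/i.png

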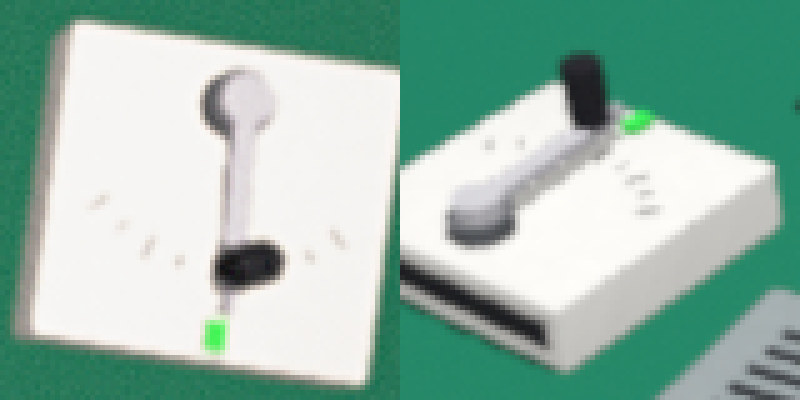

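```bash
python3 - <<'E'
from lev import *
b=snap('top');a=snap('scene')
def tab(s,w,z):
    g=s['img'].astype(int); e=g[...,1]-np.maximum(g[...,0],g[...,2]); m=np.zeros(e.shape,bool); m[w]=1; m&=(g[...,1]>150)&(e>60)
    y,x=np.nonzero(m); p=np.average(x,weights=e[m]),np.average(y,weights=e[m]); k=onplane(s,p,z)[:2]-H; return p,np.hypot(*k),np.arctan2(k[1],k[0])%6.2832
print(tab(b,np.s_[185:210,395:425],.05),tab(a,np.s_[165:182,128:146],.05))
for R in(.08,.105,.115,.12):
  for s,n in((b,'top'),(a,'scene')): print(R,n,[proj(s,[*(H+R*np.array([np.cos(f),np.sin(f)])),.068]).round(1) for f in(2.98,PHI,3.08)])
g=b['img'].astype(int)
for row in(163,166,169,172,188,190,191): print(row,g[row,402:424].sum(1)//3)
E
```

```text
((np.float64(407.5840027942717), np.float64(196.6570031435557)), np.float64(0.13053192796034793), np.float64(3.0370567499784147)) ((np.float64(137.11927330173776), np.float64(173.77014218009478)), np.float64(0.13056040513928158), np.float64(3.0215353708285413))
0.08 top [array([410. , 177.9]), array([411.5, 178.1]), array([412.9, 178.2])]
0.08 scene [array([125.2, 176.4]), array([124.2, 176.1]), array([123.2, 175.7])]
0.105 top [array([408.6, 186.8]), array([410.7, 187.1]), array([412.4, 187.2])]
0.105 scene [array([131.4, 172.8]), array([130. , 172.3]), array([128.8, 171.9])]
0.115 top [array([408.1, 190.3]), array([410.3, 190.7]), array([412.3, 190.9])]
0.115 scene [array([133.8, 171.4]), array([132.3, 170.9]), array([131. , 170.4])]
0.12 top [array([407.8, 192.1]), array([410.2, 192.5]), array([412.2, 192.7])]
0.12 scene [array([135. , 170.7]), array([133.5, 170.1]), array([132.1, 169.7])]
163 [244 244 244 245 245 245 245 221 176 209 221 223 220 230 242 244 245 244
 244 244 244 244]
166 [244 245 244 245 245 246 243 202 173 206 223 221 222 232 243 245 244 244
 244 244 244 244]
169 [244 245 244 245 245 246 243 203 176 215 225 220 223 234 244 245 244 244
 244 244 244 244]
172 [244 244 244 244 244 246 241 203 189 219 223 221 226 237 243 244 244 244
 244 244 244 244]
188 [243 244 244 245 244 230 196 155 152 163 179 198 226 240 244 245 247 246
 245 244 244 244]
190 [244 244 244 244 245 245 233 186 188 223 240 245 245 244 244 244 243 243
 243 243 243 243]
191 [244 244 244 244 245 242 217 172 192 224 239 244 244 244 243 243 243 243
 244 243 243 243]
```

Two independent views put the tab at 3.037 and 3.022 rad and the lever at 3.027, so they are lined up. Handing in.

```bash
python3 -c "
from rig import r
print(r.hand_in())"
```

```text
the job is handed in; nothing more can be done
None
```

The job is handed in, with no verdict returned: the smallest chassis lies in the tray with its tail out of the front, the lever was then set to the green tab (within about 0.01 rad by both cameras), the arm is clear, and the run took about 33 s.

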